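# Draw a loaded tray up over the step onto the curing plate

## Task

Take the tray by its ball knob, raise that end just enough to clear the step, and slide the tray off the plywood board onto the raised steel curing plate, between its guides; do not carry it, let its heel drag, and keep the tube on it standing. Then press the tray against the rubber bumper at the plate's far end with a gentle, steady push of about 8 N, and let go so that it stays level on the plate, resting against the bumper. Leave the tin, the plaster foot and the screwdriver alone.

Things in the scene. Friction and masses are not known exactly. Their poses are not given: they have to be found in the camera images.
- board: fixed plywood board on the bench, 280 long, 200 wide, 12 thick. Origin on the bench top at the foot of the step, mid-width (the board ends 2 mm short of it); x points in the sliding direction, towards and along the curing plate, z up. The board lies at negative x, its top at z = 12 mm.
- plate: fixed steel curing plate, top 6 to 12 mm above the board's. Origin on its top face at the middle of the square edge that forms the step; x along the slide, z up. Top 330 long, 190 wide. Two 12 mm high guide bars: inner faces at y = +-60 mm from x = 50 to 270, flaring towards the step to +-72 at x = 14. Grey control box, 37 mm high, past x = 330.
- stop: fixed dark block, 26x60x24 high, on the plate, front face 304 mm from the step. In front of it, on a hand-set rod, a black rubber bumper 36 wide, 3-14 mm above the plate; its setting changes and is not measured: bumper face 215 to 260 mm from the step. Sprung, 5 N/mm, 6 mm travel; press it with at most 14 N. Origin: foot of the block's front face (not the bumper).
- tray: loose aluminium tray, 0.4 to 0.6 kg, 200 long (x), 110 wide (y), walls 15 high, 4 mm sheet. Origin under its centre; +x is the nose, which points to the plate. A black ball knob, 24 diameter, stands on a 10 mm stem on the centre line, 65 mm forward of the centre, ball centre 42 mm above the tray's underside.
- knob (a point): centre of the ball knob, 42 mm above the tray's underside, 65 mm forward of its centre. Pinched across the tray (along the tray's y), the ball lets the tray swing in pitch between the fingers, so its heel stays down when the nose is raised.
- tray_nose (a point): middle of the front lower edge of the tray (x = +100 mm).
- tray_heel (a point): middle of the rear lower edge of the tray (x = -100 mm).
- tube: aluminium prosthetic shank tube, 34 diameter, 120 high with a dark clamp 42 diameter at the top, about 0.25 kg; it stands loose on the tray's rear part. Origin at the centre of its foot, z along the tube.
- tin: bystander: closed tin, 72 diameter, 95 high, beside the plate on the side away from the robot.
- foot: bystander: white plaster foot, 160 long, 110 high, beside the board on the side away from the robot.
- screwdriver: bystander: screwdriver, 200 long, lying beside the board on the robot's side.

How it is judged:
By the outcome, as a careful person would: the job done as asked, in the order asked, and still so for the second after the job is handed in, with the robot touching nothing.
It also fails if it takes over 67 s, if anything falls off the work surface, if the arm or the gripper's body presses on something with over 40 N, if the wrist force passes 120 N, or if a joint passes its speed limit or range.

## Robot

A 7-joint arm with a two-finger parallel gripper is mounted at the origin on the work surface. World frame = base frame: x ahead of the robot, y to its left, z up, the work surface at z = 0. Lengths are in m, angles in rad, forces in N, time in s.
With the tool pointing down it reaches from about 0.425 to 0.95 m from the base axis. Payload 4.7 kg.
Tool frame: the origin (TCP) lies between the finger pads; the fingertips stand 25 mm ahead of it and the grasp point (between the pads) lies 6 mm ahead of it; x points along the fingers, z is the direction in which the jaws open and shut, and the axes are right-handed (so a half turn about x gives the same grasp; the last joint's range is limited). The gripper opens to 85 mm and grips with 20 to 120 N. Pads are 22 mm wide; open, the fingers measure 114 mm over their backs; the gripper's body (76 mm by 85 mm) begins 54 mm behind the grasp point. The pads swing forward as they close: fully open they stand 13 mm farther back than shut.
Start: joints at [1.111, 0.469, -0.049, 1.532, 0.024, 1.141, -0.082], TCP at [0.282, -0.613, 0.256] pointing down, gripper open.
Joint ranges: [-2.59, 2.59], [-0.33, 1.99], [-1.39, 1.29], [0.1, 2.45], [-1.04, 4.18], [0.21, 1.99], [-2.66, 2.66]. Speed limits (rad/s): [2.57, 2.57, 3.14, 3.14, 3.14, 3.14, 3.14].

## Interface

Orientations are given as a 3x3 rotation matrix whose columns are the frame's x, y, z axes.
In Python, from rig import * gives the robot as it stands. Calls block until the motion is done:
- movep(position, orientation): joint-space move of the TCP to a pose.
- move_l(position, attitude=None, feed=0.15, until_force=None): straight line of the TCP; attitude=None keeps the orientation; feed is the mean speed in m/s. With until_force (N) it stops when the force on the tool has changed by that much, and returns True; else False.
- move_joints(angles): joint-space move.
- command_gripper(opening, newtons=None): finger opening in m; newtons is the grip in N (None keeps the last); returns when the fingers have stopped.
- sleep(seconds).
- inverse_kinematics(position, orientation): joint angles nearest the present ones, or None.
- sense(): the state.
- camera(name): name is "side" or "top" or "wrist"; returns (picture, depth): 400x640x3 uint8, red, green, blue; 400x640 float32, m along the optical axis (not along the pixel's ray), 0 where there is no reading.
- camera_params(name): a dict with "K" (3x3 intrinsics, pixels), "dist" ([k1, k2, p1, p2, k3] as OpenCV has them; the pictures are not rectified), "position" and "rotation" of the camera in the world; the wrist camera has in their place "tool_from_camera" (4x4, takes a point from camera to tool coordinates, whose origin is the TCP and whose axes are the tool frame's). Camera axes: x right, y down, z forward; pixel columns grow to the right and rows downward; lengths in m; the calibration is good to about 2 mm. A picture is of the moment at which its call begins: read the wrist's pose just before it. camera_params takes no time and is no camera call.
A pose or a line that the arm cannot do raises Unreachable and nothing moves.
- finish_job(): hands the job in, once; it reports no verdict.
The state is a dict: "time_s": time; "joint_pos": joint angles; "qd": joint speeds; "joint_efforts": joint torques, N m; "position": TCP position; "tcp_rot": TCP orientation; "wrist_force": force on the tool from outside, world axes, zero at the start; "ft_torque": the same for the moment, N m; "finger_gap": finger opening in m.
Only numpy, scipy, OpenCV 4.12 (cv2) and the standard library are available. Lean on these libraries where they do the work, as an engineer would, in place of code of your own. Each camera call takes 0.05 s, during which the arm holds its last target. There are 200 camera calls.

## Working session

There is one attempt and no reset: what is moved stays moved. The work goes in short steps, each a Python script; the robot and the scene stay as the last script left them, time stands still between calls to the robot, and variables do not carry over. Pictures are saved under pics/ and viewed, about 8 in all and at most 12, crops included, and the job is handed in when it is done.

```bash
mkdir -p pics; ls
python3 - <<'E'
from rig import *
import cv2,numpy as np
s=sense();print(s['time_s'],s['position'],s['wrist_force'])
for n in ['top','side']:
    p,d=camera(n);cv2.imwrite(f'pics/{n}0.png',p[:,:,::-1]);np.savez(f'{n}0.npz',p=p,d=d)
    c=camera_params(n);print(n,{k:np.round(v,4).tolist() for k,v in c.items()}, d.min(),d.max())
print(camera_params('wrist'))
E
```

```text
pics
0.0 [ 0.2816634  -0.61282716  0.25522596] [-0.2903897  -0.09408937 -0.54093975]
top {'K': [[369.3592, 0.0, 319.2441], [0.0, 369.3592, 197.2038], [0.0, 0.0, 1.0]], 'dist': [-0.0341, 0.0, 0.0, 0.0, 0.0], 'position': [0.4739, 0.065, 0.959], 'rotation': [[0.005, -0.9894, 0.1449], [-0.9997, -0.0086, -0.0245], [0.0255, -0.1447, -0.9891]]} 0.0 1.9396725
side {'K': [[389.2152, 0.0, 321.2811], [0.0, 389.2152, 196.0557], [0.0, 0.0, 1.0]], 'dist': [-0.0599, 0.0, 0.0, 0.0, 0.0], 'position': [0.3897, 0.5781, 0.6229], 'rotation': [[-0.9277, -0.2652, 0.2627], [-0.3733, 0.6562, -0.6558], [0.0015, -0.7065, -0.7078]]} 0.0 3.0099754
{'K': array([[278.09851844,   0.        , 320.0375538 ],
       [  0.        , 278.09851844, 204.61145617],
       [  0.        ,   0.        ,   1.        ]]), 'dist': array([0.00798794, 0.        , 0.        , 0.        , 0.        ]), 'tool_from_camera': array([[-2.04607012e-04, -2.65819451e-01,  9.64022810e-01,
        -1.17228599e-01],
       [ 7.35420049e-04, -9.64022609e-01, -2.65819239e-01,
         6.69215113e-02],
       [ 9.99999709e-01,  6.54573222e-04,  3.92734739e-04,
         1.28354253e-04],
       [ 0.00000000e+00,  0.00000000e+00,  0.00000000e+00,
         1.00000000e+00]])}
```

View pics/top0.png

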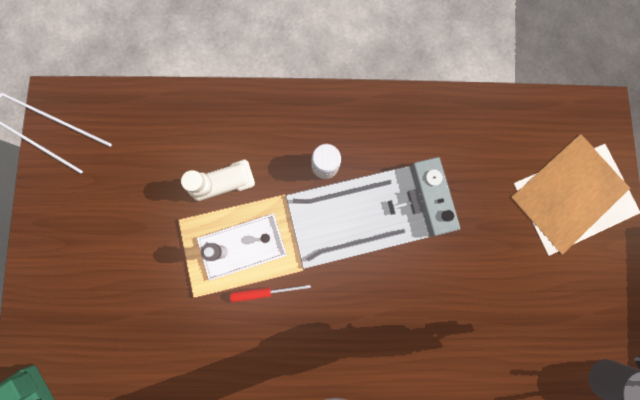

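View pics/side0.png

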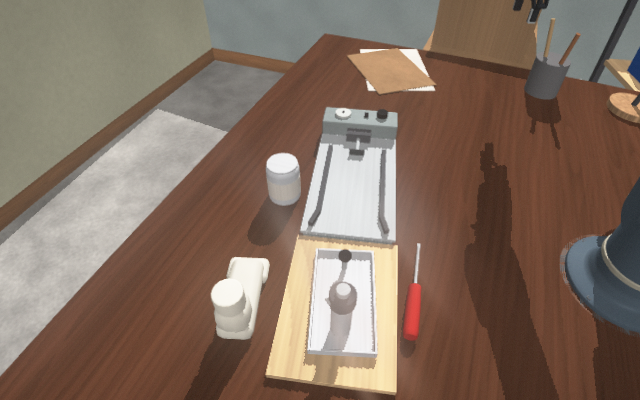

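The top view shows the tray at about (240,247), the knob at (265,238) and the tube at (211,252). The step edge runs (288,197)–(302,268), and the bumper is near (390,208). The side view shows the knob at (345,256) and the bumper at (357,152). I'll get rough positions from these two views, then look closer with the wrist camera.

```bash
cat > h.py <<'E'
import numpy as np, cv2
from rig import *
def cam(n, s=None):
    c=camera_params(n)
    if n=='wrist':
        T=np.eye(4);T[:3,:3]=s['tcp_rot'];T[:3,3]=s['position'];T=T@c['tool_from_camera']
        return c['K'],c['dist'],T[:3,3],T[:3,:3]
    return c['K'],c['dist'],np.array(c['position']),np.array(c['rotation'])
def rays(C,px):
    u=cv2.undistortPoints(np.array(px,float).reshape(-1,1,2),C[0],C[1]).reshape(-1,2)
    return np.c_[u,np.ones(len(u))]@C[3].T
def plane(C,px,z):
    r=rays(C,px);return C[2]+r*((z-C[2][2])/r[:,2])[:,None]
def tri(Cs,pxs):
    A=np.zeros((3,3));b=np.zeros(3);L=[]
    for C,p in zip(Cs,pxs):
        r=rays(C,[p])[0];r/=np.linalg.norm(r);M=np.eye(3)-np.outer(r,r);A+=M;b+=M@C[2];L.append((M,C[2]))
    x=np.linalg.solve(A,b);return x,[float(np.linalg.norm(M@(x-c))) for M,c in L]
def proj(C,P):
    R=C[3].T;return cv2.projectPoints(np.array(P,float).reshape(-1,1,3),cv2.Rodrigues(R)[0],-R@C[2],C[0],np.array(C[1]))[0].reshape(-1,2)
def blobs(mask,roi=None,amin=20):
    m=mask.astype(np.uint8)
    if roi is not None:
        k=np.zeros_like(m);x0,y0,x1,y1=roi;k[y0:y1,x0:x1]=1;m&=k
    n,l,st,ce=cv2.connectedComponentsWithStats(m)
    return [(st[i,4],ce[i],st[i,:4],l==i) for i in range(1,n) if st[i,4]>=amin]
E
python3 - <<'E'
from h import *
T=cam('top');S=cam('side')
t=np.load('top0.npz')['p'];s=np.load('side0.npz')['p']
for im,roi,n in [(t,(240,225,280,255),'t'),(s,(330,245,360,265),'s')]:
    for b in blobs(im.max(2)<85,roi,15): print(n,b[0],b[1],b[2])
print('knob',tri([T,S],[(265,238.5),(345,256)]))
print('step/board corners z.012',plane(T,[(288,197),(302,268),(179,219),(194,297)],.015).round(3))
print('plate far', plane(T,[(459,232)],.03).round(3))
print('bumper',tri([T,S],[(388,208),(357,153)]))
hsv=cv2.cvtColor(t,cv2.COLOR_RGB2HSV)
m=(hsv[...,0]>10)&(hsv[...,0]<30)&(hsv[...,1]>60)&(hsv[...,2]>170)
for b in blobs(m,(170,180,310,305),500):
    r=cv2.minAreaRect(np.argwhere(b[3])[:,::-1].astype(np.float32));print(b[0],r);P=plane(T,cv2.boxPoints(r),.012);print(P.round(3))
E
```

```text
knob (array([0.50454838, 0.17435966, 0.05195204]), [0.0006632551078561353, 0.0006632551078559941])
step/board corners z.012 [[0.612 0.122 0.015]
 [0.432 0.084 0.015]
 [0.553 0.399 0.015]
 [0.359 0.351 0.015]]
plate far [[ 0.524 -0.314  0.03 ]]
bumper (array([ 0.58257673, -0.13190312,  0.0370325 ]), [0.0002910155451324205, 0.0002910155451323856])
5217 ((239.00534057617188, 245.5225067138672), (80.14070129394531, 112.9844970703125), 76.60750579833984)
[[0.551 0.411 0.012]
 [0.622 0.131 0.012]
 [0.423 0.081 0.012]
 [0.357 0.354 0.012]]
```

```bash
cat >> h.py <<'E'
d0=np.array([.246,-.969,0]);d0/=np.linalg.norm(d0)
def Rt(d,sg=-1):  # tool down, jaws across d
    x=np.array([0,0,-1.]);z=sg*np.array([-d[1],d[0],0]);return np.c_[x,np.cross(z,x),z]
E
python3 - <<'E'
from h import *
import pickle
O=np.array([.522,.104,0])
print(sense()['tcp_rot'].round(2).tolist())
for sg in (-1,1):
    for a in (-.072,.22):
        q=inverse_kinematics(O+a*d0+[0,0,.055],Rt(d0,sg));print(sg,a,None if q is None else np.round(q,2))
for i,a in enumerate([-.05,.17]):
    movep(O+a*d0+[0,0,.24],Rt(d0,-1));sleep(.3)
    s=sense();p,dd=camera('wrist');C=cam('wrist',s)
    cv2.imwrite(f'pics/w{i}.png',p[:,:,::-1]);pickle.dump((C,p,dd),open(f'w{i}.pkl','wb'))
print(sense()['time_s'])
E
```

```text
[[-0.0, 0.91, 0.42], [0.0, 0.42, -0.91], [-1.0, -0.0, -0.0]]
-1 -0.072 [ 0.42  0.88 -1.18  1.99  0.99  1.02  2.12]
-1 0.22 [-0.61  0.89  1.1   1.95 -0.99  0.98 -1.9 ]
1 -0.072 [ 0.08  0.6  -0.64  2.01  0.55  0.71 -0.66]
1 0.22 [ 0.51  0.63 -0.53  1.89  0.46  0.74 -0.03]
7.6667
```

View pics/w0.png

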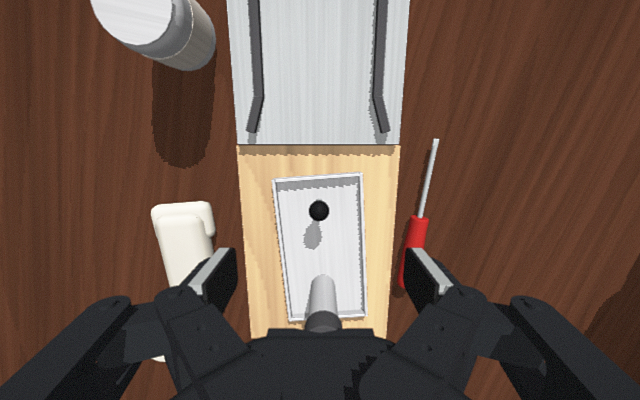

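View pics/w1.png

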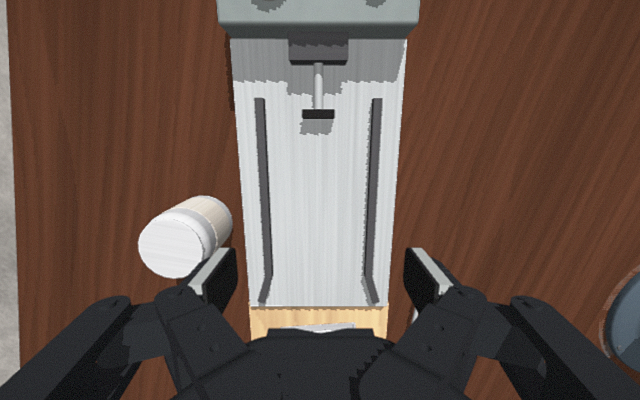

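w0 shows the tray yawed a few degrees, with the knob at (319,210), tray rim corners (274,180), (361,173), (367,316) and (291,321), and the step at row 145. w1 shows the step at row 307, the bumper at (318,114) and the stop block at about (318,50).

Run:
```python
from h import *
import pickle
W=[pickle.load(open(f'w{i}.pkl','rb')) for i in (0,1)]
C0,p0,_=W[0];C1,p1,_=W[1]
def lowsat(p): 
    h=cv2.cvtColor(p,cv2.COLOR_RGB2HSV);return (h[...,1]<45)&(h[...,2]>110)
def edge(p,cols,r0,r1):   # last plate row per column
    m=lowsat(p);pts=[]
    for c in cols:
        r=np.where(~m[r0:r1,c])[0]
        if len(r):pts.append((c,r0+r[0]-.5))
    pts=np.array(pts,float);k=np.ones(len(pts),bool)
    for _ in range(4):
        f=np.polyfit(pts[k,0],pts[k,1],1);e=abs(pts[:,1]-np.polyval(f,pts[:,0]));k=e<max(1,1.5*np.median(e))
    return f,k.sum()
def side(p,rows,c0,step):  # walk outwards until brown
    h=cv2.cvtColor(p,cv2.COLOR_RGB2HSV);b=(h[...,1]>80);pts=[]
    for r in rows:
        c=c0
        while not b[r,c]:c+=step
        pts.append((c-.5*step,r))
    pts=np.array(pts,float);f=np.polyfit(pts[:,1],pts[:,0],1)
    k=abs(np.polyval(f,pts[:,1])-pts[:,0])<1.5;f=np.polyfit(pts[k,1],pts[k,0],1);return f,k.sum()
def inter(f,g): # row=f(col), col=g(row)
    r=(f[0]*g[1]+f[1])/(1-f[0]*g[0]);return (g[0]*r+g[1],r)
e0=edge(p0,[*range(270,370)],136,160);e1=edge(p1,[*range(280,360)],290,318)
l0=side(p0,range(20,135),290,-1);r0=side(p0,range(20,135),350,1)
l1=side(p1,range(150,190),290,-1);r1=side(p1,range(130,300),350,1)
print(e0,e1,l0,r0,l1,r1)
for n,a,b in(('L',l0,l1),('R',r0,r1)):
    q0=inter(e0[0],a[0]);q1=inter(e1[0],b[0]);print(n,q0,q1,tri([C0,C1],[q0,q1]))
m0=inter(e0[0],(0,319));
# knob
T=cam('top');S=cam('side')
bl=[b for b in blobs(p0.max(2)<70,(300,195,340,225),50)];k=bl[0];print('knob',k[0],k[1],k[2])
print(tri([C0,T,S],[k[1],(265,238.5),(345,256)]))
print('proj', [proj(c,[tri([C0,S],[k[1],(345,256)])[0]]) for c in (C0,T,S)])
bl=blobs(p1.max(2)<70,(295,100,342,125),30)
for b in bl:print('bump',b[0],b[1],b[2])
bl=blobs(p1.max(2)<95,(270,25,365,75),30)
for b in bl:print('block',b[0],b[1],b[2])
for z in(.018,.024):print('corners',plane(C0,[(274,180),(361,173),(367,316),(291,321)],.027).round(4),'bump lower corners',plane(C1,[(302.5,118.5),(334.5,118.5)],z+.003),plane(C1,[(302.5,109.5),(334.5,109.5)],z+.014))
```

```text
(array([-5.32650915e-17,  1.43500000e+02]), np.int64(100)) (array([-7.13734277e-16,  3.06500000e+02]), np.int64(80)) (array([7.8016255e-02, 2.2531014e+02]), np.int64(115)) (array([-7.53807307e-02,  4.09904316e+02]), np.int64(115)) (array([7.52345216e-02, 2.25997749e+02]), np.int64(40)) (array([-7.48016927e-02,  4.10039081e+02]), np.int64(170))
L (np.float64(236.50547226386809), np.float64(143.5)) (np.float64(249.05712945591), np.float64(306.5000000000001)) (array([0.61636503, 0.12780521, 0.02419349]), [5.254558310538666e-05, 5.254558310551497e-05])
R (np.float64(399.0871814092954), np.float64(143.49999999999997)) (np.float64(387.11236191767256), np.float64(306.5)) (array([0.43199345, 0.0809534 , 0.02418305]), [8.17076427350776e-05, 8.170764273505562e-05])
knob 301 [318.49501661 210.44850498] [309 201  20  20]
(array([0.50480076, 0.17473429, 0.05244854]), [0.0007815009200496428, 0.0010776256277824922, 0.0003145453510073443])
proj [array([[318.67111958, 210.44519952]]), array([[264.61567893, 237.93472276]]), array([[344.88841242, 255.98870019]])]
bump 279 [317.88888889 113.98924731] [302 110  32   9]
block 2665 [317.67992495  41.40750469] [270  25  95  41]
corners [[0.5648 0.1588 0.027 ]
 [0.4659 0.1249 0.027 ]
 [0.4015 0.3135 0.027 ]
 [0.5015 0.3472 0.027 ]] bump lower corners [[ 0.60231312 -0.13146563  0.021     ]
 [ 0.56651035 -0.14058582  0.021     ]] [[ 0.60378309 -0.14054145  0.032     ]
 [ 0.56943828 -0.14929122  0.032     ]]
corners [[0.5648 0.1588 0.027 ]
 [0.4659 0.1249 0.027 ]
 [0.4015 0.3135 0.027 ]
 [0.5015 0.3472 0.027 ]] bump lower corners [[ 0.60192002 -0.13136648  0.027     ]
 [ 0.56675622 -0.14032391  0.027     ]] [[ 0.60334958 -0.1402715   0.038     ]
 [ 0.56963844 -0.14885983  0.038     ]]
```

Run:
```python
import cv2
a=cv2.imread('pics/w0.png')[160:340,250:390];b=cv2.imread('pics/w1.png')[20:140,230:410]
a=cv2.resize(a,None,fx=3,fy=3,interpolation=0);b=cv2.resize(b,None,fx=2,fy=2,interpolation=0)
b=cv2.copyMakeBorder(b,0,a.shape[0]-b.shape[0],0,0,0)
import numpy as np
cv2.imwrite('pics/c.png',np.hstack([a,b]))
```

```text
(no output)
```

View pics/c.png

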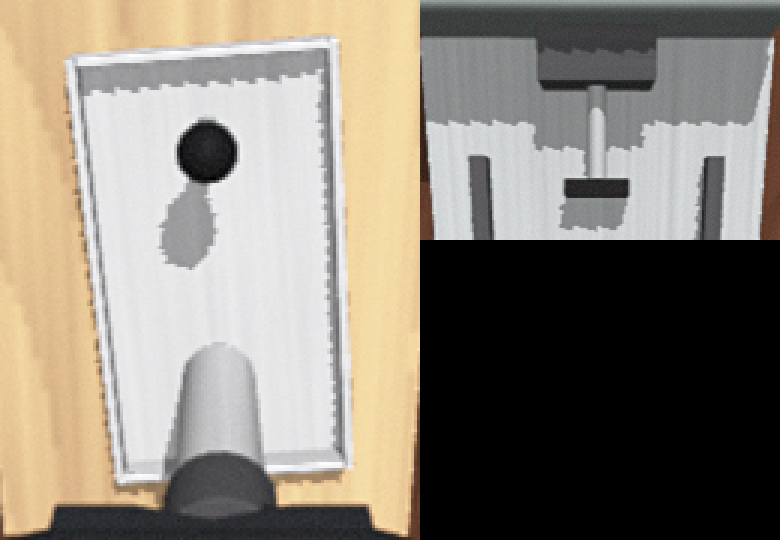

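```bash
cat >> h.py <<'E'
O=np.array([.5242,.1044,0.]);d=np.array([.2464,-.969,0]);d/=np.linalg.norm(d);yv=np.array([-d[1],d[0],0]);ZP=.0242
def P(s,y,z): return O+s*d+y*yv+[0,0,z]
def pf(p): q=np.asarray(p)-O;return np.array([q@d,q@yv,np.asarray(p)[2]])
def yawd(deg): a=np.radians(deg);return d*np.cos(a)+yv*np.sin(a)
def f(): 
    s=sense();F=np.array(s['wrist_force']);return np.round([F@d,F@yv,F[2]],2),(pf(s['position'])*1000).round(2),round(s['time_s'],2),round(s['finger_gap']*1000,1)
E
python3 - <<'E'
from h import *
import pickle
C0=pickle.load(open('w0.pkl','rb'))[0]
k=np.array([.5048,.1747,.054]);print('knob',pf(k),'tube foot front',pf(plane(C0,[(323,274.5)],.016)[0]))
R=Rt(yawd(4.5),1)
command_gripper(.06,40)
movep(k+[0,0,.25],R);print(f(),sense()['joint_pos'].round(2))
move_l(k+[0,0,.06],feed=.15);sleep(.2);print(f())
p,_=camera('side');cv2.imwrite('pics/s1.png',cv2.resize(p[170:370,240:480,::-1],None,fx=3,fy=3))
E
```

```text
knob [-0.07291275 -0.00147692  0.054     ] tube foot front [-0.17534827 -0.00658065  0.016     ]
(array([0.14, 0.47, 0.04]), array([-71.97,  -1.52, 303.38]), 9.82, 60.5) [ 0.25  0.29 -0.8   1.77  0.23  1.17 -0.3 ]
(array([-0.6 , -0.37,  0.03]), array([-72.9 ,  -1.12, 114.61]), 11.44, 60.3)
```

View pics/s1.png

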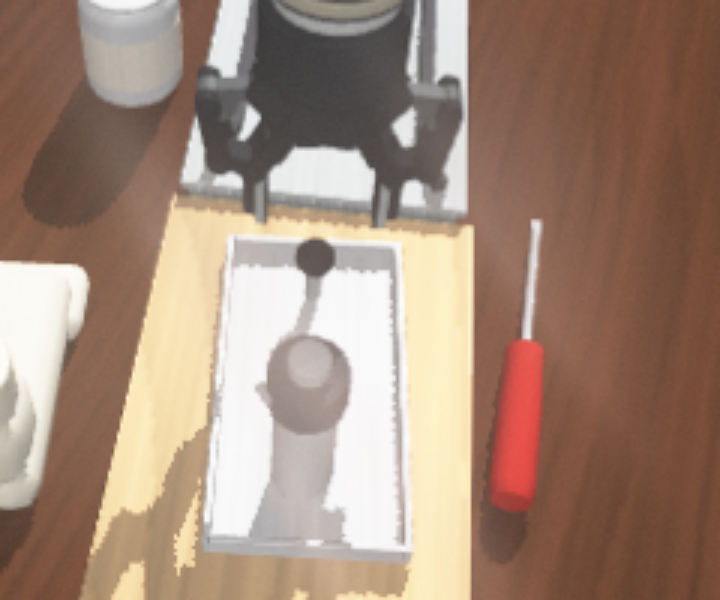

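The side view shows the jaws centred over the knob (315,257 in the crop) and clear of the tube. Next: descend, pinch, and lift the nose.

Run:
```python
from h import *
k=np.array([.5048,.1747,.060])
print(move_l(k,feed=.06,until_force=8),f())
command_gripper(.015,40);sleep(.2);print(f())
p=sense()['position']
move_l(p+[0,0,.014],feed=.02);sleep(.3);print(f())
a,_=camera('side');cv2.imwrite('pics/s2.png',cv2.resize(a[170:370,240:480,::-1],None,fx=3,fy=3))
```

```text
False (array([-0.02, -0.14, -0.04]), array([-73.02,  -1.19,  60.3 ]), 12.54, 59.7)
(array([ 2.08, -1.31,  5.88]), array([-72.92,  -1.05,  60.51]), 13.18, 21.6)
(array([-0.69, -0.04, -5.22]), array([-72.79,  -1.21,  74.39]), 14.36, 21.9)
```

View pics/s2.png

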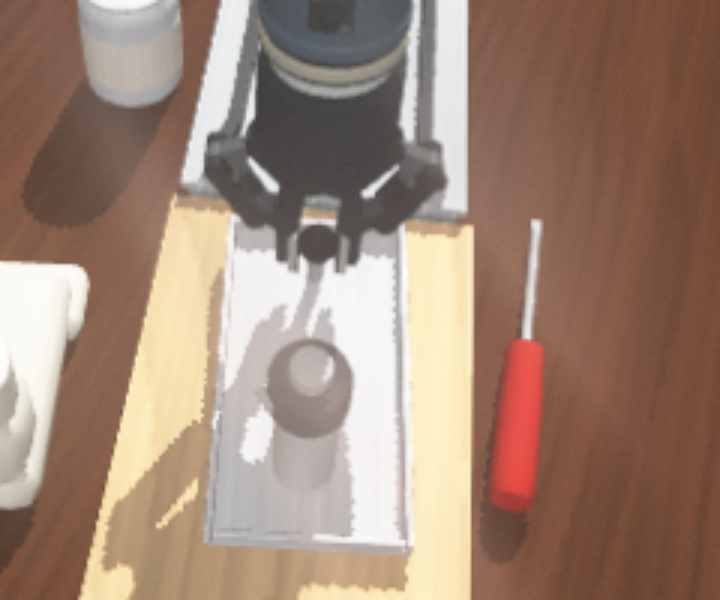

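The nose is up, the heel is still down on the board and the tube is standing. Next I slide while taking out the 4.5° yaw, then check before going into the guides.

Run:
```python
from h import *
z=sense()['position'][2]
move_l(P(-.010,0,z),Rt(d,1),feed=.03);print(f())
sleep(.2);a,_=camera('top');np.save('t3.npy',a)
b,_=camera('side')
im=np.hstack([cv2.resize(a[170:310,170:320,::-1],(400,373)),cv2.resize(b[200:350,260:421,::-1],(400,373))]);cv2.imwrite('pics/t3.png',im)
print(f())
```

```text
(array([-0.94,  0.28, -5.67]), array([-1.008e+01,  1.000e-02,  7.442e+01]), 16.66, 21.6)
(array([-1.47, -0.56, -6.06]), array([-1.009e+01, -2.000e-02,  7.441e+01]), 16.96, 21.5)
```

View pics/t3.png

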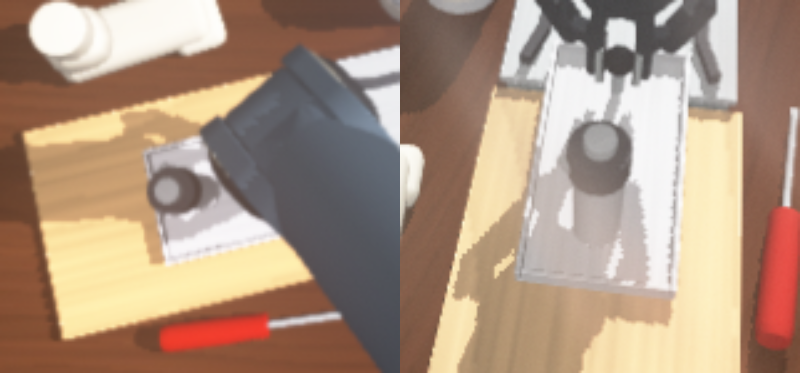

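Run:
```python
from h import *
T=cam('top');S=cam('side')
for C,px in((T,[(224.6,226.5),(231.7,269)]),(S,[(260+518/2.484,200+272/2.487),(260+674/2.484,200+291/2.487)])):
    q=plane(C,px,.027);A=[pf(v)for v in q];print(np.round(A,4).tolist(),np.degrees(np.arctan2(A[0][0]-A[1][0],A[0][1]-A[1][1])))
```

```text
[[-0.1671, 0.0526, 0.027], [-0.172, -0.0545, 0.027]] 2.590859303359896
[[-0.138, -0.2189, 0.027], [-0.1402, -0.3241, 0.027]] 1.16644027173687
```

Run:
```python
from h import *
S=cam('side')
q=plane(S,[(260+118/2.484,200+272/2.487),(260+274/2.484,200+291/2.487),(260+116/2.484,200+279/2.487),(260+272/2.484,200+297/2.487)],.027);A=[pf(v)for v in q];print(np.round(A,4).tolist(),np.degrees(np.arctan2(A[0][0]-A[1][0],A[0][1]-A[1][1])))
# on: slide up to 25 mm short of bumper
z=sense()['position'][2]
for s in (.03,.07,.12,.187):
    print(move_l(P(s,0,z),feed=.035,until_force=15),f())
    if abs(f()[0][:2]).max()>15: break
a,_=camera('top');b,_=camera('side')
im=np.hstack([cv2.resize(a[150:310,220:420,::-1],(400,320)),cv2.resize(b[100:260,260:460,::-1],(400,320))]);cv2.imwrite('pics/t4.png',im)
```

```text
[[-0.1728, 0.0518, 0.027], [-0.1728, -0.0537, 0.027], [-0.1781, 0.0523, 0.027], [-0.1774, -0.0526, 0.027]] 0.03442782972750136
False (array([-3.21,  0.02, -1.02]), array([29.49,  0.34, 74.73]), 18.25, 22.1)
False (array([-1.41, -1.29, -0.66]), array([70.36, -0.09, 74.47]), 19.54, 21.7)
False (array([-2.42, -0.27, -3.28]), array([ 1.2011e+02, -1.1000e-01,  7.4420e+01]), 21.12, 22.0)
False (array([-2.15, -0.22, -5.39]), array([1.8692e+02, 1.0000e-02, 7.4450e+01]), 23.18, 21.3)
```

View pics/t4.png

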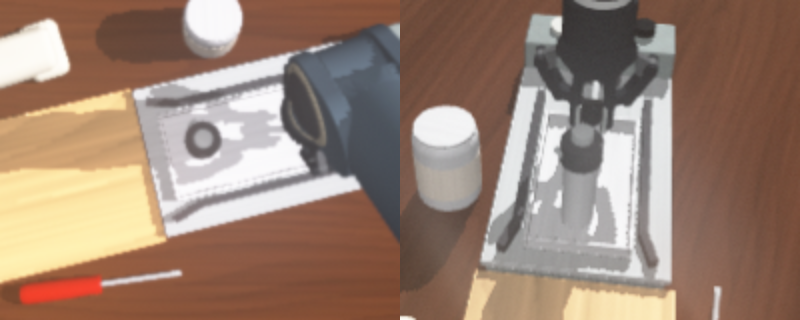

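The whole tray is on the plate between the guides, with the tube upright. Next I lower the nose onto the plate, then creep up to the bumper.

Run:
```python
from h import *
z=sense()['position'][2]
def F(n=6):
    v=[]
    for _ in range(n): sleep(.02);v.append(f()[0])
    return np.mean(v,0).round(2)
for i in range(10):
    z-=.0004;move_l(P(.187,0,z),feed=.01);x=F(4);print(round(z,4),x)
    if x[2]>-.8:break
np.save('z.npy',z)
move_l(P(.203,0,z),feed=.02);base=F();print('base',base,f())
s=.203
while s<.222:
    s+=.001;move_l(P(s,0,z),feed=.01);x=F(4);print(round(s,4),x,f()[2])
    if x[0]-base[0]<-3:break
```

```text
0.074 [-1.52  0.38 -4.61]
0.0736 [-1.32  0.23 -4.35]
0.0732 [-0.33 -0.32 -4.05]
0.0728 [ 0.25 -0.11 -4.29]
0.0724 [ 1.01 -0.83 -3.78]
0.072 [ 2.75 -0.68 -2.78]
0.0716 [ 3.39 -2.14  2.01]
base [-5.24 -0.46  2.96] (array([-5.78,  0.15,  2.74]), array([198.48,   1.73,  72.02]), 26.55, 21.5)
0.204 [-6.08 -0.1   2.68] 26.87
0.205 [-5.94 -0.06  2.93] 27.18
0.206 [-5.99 -0.05  2.8 ] 27.5
0.207 [-6.32 -0.33  2.51] 27.82
0.208 [-6.18  0.11  2.98] 28.13
0.209 [-5.81 -0.19  2.34] 28.45
0.21 [-6.19 -0.2   2.24] 28.77
0.211 [-6.22  0.18  2.18] 29.08
0.212 [-5.73  0.21  2.28] 29.4
0.213 [-5.95 -0.34  2.52] 29.72
0.214 [-5.74 -0.07  2.52] 30.03
0.215 [-6.36  0.04  2.45] 30.35
0.216 [-5.67  0.14  2.53] 30.67
0.217 [-6.1  -0.21  2.7 ] 30.98
0.218 [-6.12 -0.16  2.69] 31.3
0.219 [-7.58  0.19  3.2 ] 31.62
0.22 [-9.43 -0.57  3.41] 31.93
```

Run:
```python
from h import *
z=float(np.load('z.npy'))
def F(n=6):
    v=[];p=[]
    for _ in range(n): sleep(.02);r=f();v.append(r[0]);p.append(r[1])
    return np.mean(v,0).round(2),np.mean(p,0).round(2)
s=.220;print(F(),f()[2:])
while s<.230:
    s+=.0005;move_l(P(s,0,z),feed=.01);x,p=F(4);print(round(s,4),x,p,f()[2])
    if x[0]<-13.6:break
for _ in range(5): sleep(.2);print('hold',*F(4))
np.save('s.npy',s);print(f()[2])
```

```text
(array([-9.31, -0.64,  3.47]), array([213.6 ,   1.97,  72.02])) (32.03, 22.0)
0.2205 [-9.8  -0.38  3.39] [213.61   1.96  72.  ] 32.35
0.221 [-10.32  -0.03   3.57] [213.76   1.98  72.02] 32.67
0.2215 [-10.89  -0.89   3.99] [213.88   1.97  72.02] 32.98
0.222 [-12.35  -0.64   4.2 ] [214.02   1.99  72.02] 33.3
0.2225 [-12.65  -0.7    4.23] [214.16   1.96  72.  ] 33.62
0.223 [-12.87  -0.83   4.58] [214.29   1.99  72.  ] 33.93
0.2235 [-13.33  -0.96   4.62] [214.43   1.98  72.  ] 34.25
0.224 [-14.28  -1.27   4.96] [214.56   1.99  72.  ] 34.57
hold [-14.18  -1.38   4.62] [214.55   2.    72.  ]
hold [-14.02  -1.39   4.66] [214.55   1.98  71.99]
hold [-14.36  -1.7    5.08] [214.55   2.    72.  ]
hold [-14.37  -1.39   4.66] [214.55   1.97  71.99]
hold [-14.15  -1.4    5.21] [214.55   1.99  72.  ]
35.9
```

Run:
```python
from h import *
z=float(np.load('z.npy'));s=float(np.load('s.npy'))
def F(n=6):
    v=[];p=[]
    for _ in range(n): sleep(.02);r=f();v.append(r[0]);p.append(r[1])
    return np.mean(v,0).round(2),np.mean(p,0).round(2)
s+=.0007;move_l(P(s,0,z),feed=.01)
for _ in range(4): sleep(.3);print('hold',*F(4))
while s>.2:
    s-=.001;move_l(P(s,0,z),feed=.01);x,p=F(3);print(round(s,4),x,p)
    if x[0]>-.5:break
for i in range(12):
    if F(3)[0][2]<1: break
    z+=.0004;move_l(P(s,0,z),feed=.01);x,p=F(3);print('z',round(z,4),x,p)
    if p[2]>72.4:break
print(f()); np.save('z.npy',z);np.save('s.npy',s)
```

```text
hold [-15.2   -1.57   5.13] [214.78   1.98  71.99]
hold [-15.11  -1.57   5.24] [214.78   1.98  71.98]
hold [-15.05  -1.54   4.68] [214.78   1.98  71.99]
hold [-14.64  -1.46   5.3 ] [214.77   1.99  71.98]
0.2237 [-12.91  -1.04   5.06] [214.75   1.96  71.99]
0.2227 [-11.43  -0.76   4.56] [214.71   1.98  72.  ]
0.2217 [-10.32  -0.55   3.53] [214.7    1.98  72.  ]
0.2207 [-7.95 -0.02  3.46] [214.63   1.98  72.02]
0.2197 [-5.92  0.13  2.85] [214.6    1.97  72.02]
0.2187 [-6.15  0.59  2.69] [214.52   1.93  72.01]
0.2177 [-6.39  1.11  1.72] [214.45   1.91  72.03]
0.2167 [-5.76  2.58  0.9 ] [214.34   1.91  72.03]
0.2157 [-5.07  3.74  0.19] [214.18   1.87  72.04]
0.2147 [-3.59  4.1   0.07] [213.95   1.85  72.06]
0.2137 [-2.27  5.31 -0.83] [213.7    1.74  72.04]
0.2127 [-0.48  5.2  -0.41] [213.31   1.31  72.05]
(array([-0.75,  5.29,  0.65]), array([213.31,   1.33,  72.05]), 41.27, 22.0)
```

Run:
```python
from h import *
z=float(np.load('z.npy'));s=float(np.load('s.npy'))
def F(n=5):
    v=[]
    for _ in range(n): sleep(.02);v.append(f()[0])
    return np.mean(v,0).round(2)
y=0
while y<.006:
    y+=.001;move_l(P(s,y,z),feed=.01);x=F();print(round(y,4),x,f()[1])
    if x[1]<1.2:break
if x[0]>-1.5:
    s+=.001;move_l(P(s,y,z),feed=.01);print(F(),f()[1])
command_gripper(.05);sleep(.2);print(f())
q=sense()['position'];move_l(q+[0,0,.12],feed=.12);print(f())
# step aside for the cameras
q=sense()['position'];movep(P(-.05,-.05,.33),Rt(d,1));sleep(.3)
print(f())
import pickle
for n in('top','side'):
    a,_=camera(n);pickle.dump((cam(n),a,0),open(n+'5.pkl','wb'));cv2.imwrite(f'pics/{n}5.png',a[:,:,::-1])
movep(P(.17-.06,0,.30),Rt(d,1));sleep(.2)
st=sense();a,_=camera('wrist');pickle.dump((cam('wrist',st),a,0),open('w5.pkl','wb'));cv2.imwrite('pics/w5.png',a[:,:,::-1]);print(f())
```

```text
0.001 [0.08 3.17 3.42] [213.28   1.36  72.  ]
0.002 [-0.37  0.57  6.24] [213.29   1.4   71.97]
[-2.    0.17  6.97] [213.32   1.4   71.96]
(array([-0.54, -0.67, -0.37]), array([213.76,   1.82,  71.48]), 42.85, 50.2)
(array([ 0.21, -0.71,  0.56]), array([213.71,   1.26, 190.61]), 44.0, 50.2)
(array([ 0.14, -0.04, -0.18]), array([-49.14, -49.83, 329.51]), 45.46, 50.1)
(array([ 0.27, -0.65,  0.2 ]), array([1.0849e+02, 9.0000e-02, 3.0059e+02]), 46.52, 50.1)
```

View pics/w5.png

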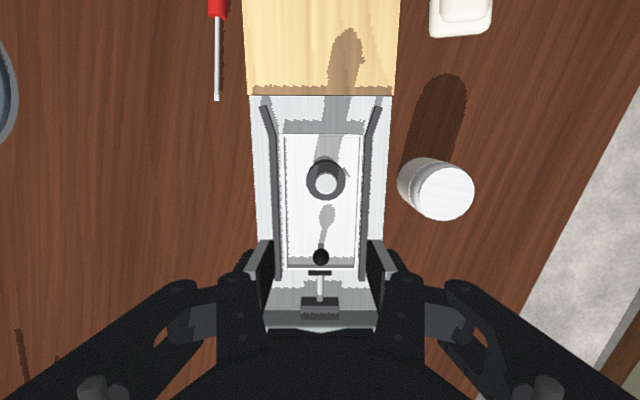

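View pics/side5.png

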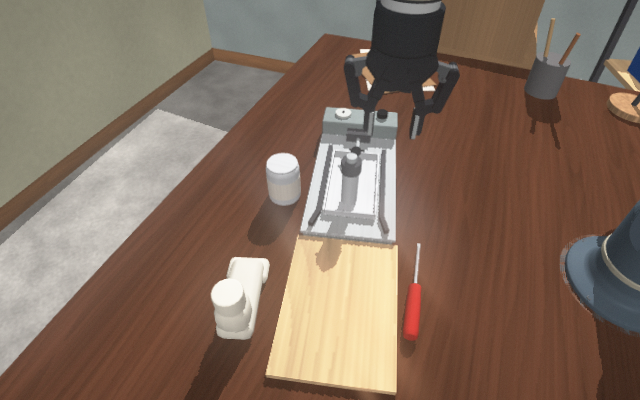

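Tray between the guides, tube upright, bystanders untouched. In w5 the nose rim is at row 267 and the bumper starts at about row 270, so there may be a small gap. I'll look from straight above the nose.

Run:
```python
from h import *
import pickle
movep(P(.305,0,.15),Rt(d,1));sleep(.3)
st=sense();a,_=camera('wrist');C=cam('wrist',st);pickle.dump((C,a,0),open('w6.pkl','wb'))
px=proj(C,[P(.2477,0,ZP+.015)])[0];print(px,pf(C[2]),f())
u,v=map(int,px);c=a[v-50:v+50,u-65:u+65,::-1];cv2.imwrite('pics/w6.png',cv2.resize(c,None,fx=6,fy=6,interpolation=0))
print(u,v);print(a[v-25:v+25,u,:].mean(1).round().astype(int).tolist());print(a[v-25:v+25,u-12,:].mean(1).round().astype(int).tolist())
```

```text
[319.43706069 141.31926777] [0.2372124  0.00033307 0.26824617] (array([ 0.65, -0.02, -0.08]), array([304.44,   0.48, 150.82]), 47.84, 50.0)
319 141
[236, 237, 236, 240, 216, 168, 165, 162, 164, 166, 165, 165, 167, 165, 166, 164, 162, 165, 166, 167, 162, 144, 236, 243, 249, 255, 128, 41, 37, 45, 47, 44, 45, 46, 43, 46, 32, 74, 224, 231, 225, 222, 223, 222, 221, 221, 221, 222, 223, 221]
[239, 238, 240, 241, 241, 177, 162, 166, 166, 165, 166, 167, 168, 170, 167, 167, 170, 171, 167, 167, 153, 142, 240, 244, 249, 255, 129, 40, 38, 40, 46, 47, 46, 45, 49, 49, 43, 37, 94, 217, 224, 218, 220, 220, 217, 216, 216, 219, 217, 218]
```

View pics/w6.png

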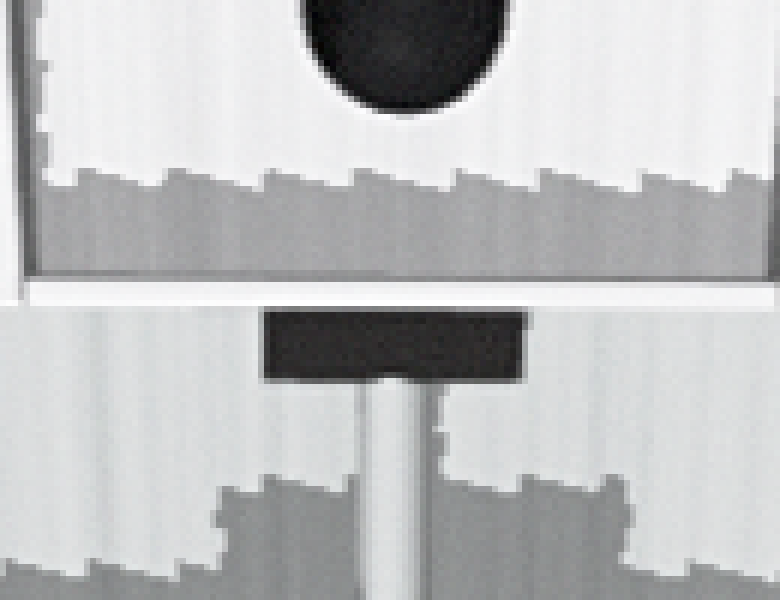

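From above, the nose rim (white band ending at row ~306 of the crop) meets the bumper's dark face with no plate showing between them, and it is parallel to it. The gripper is clear, so I'll hand the job in.

Run:
```python
from h import *
import pickle
ps=[]
for n in('w5','w6'):
    C,a,_=pickle.load(open(n+'.pkl','rb'));roi=(305,245,337,268) if n=='w5' else (295,60,345,115)
    b=max(blobs(a.max(2)<75,roi,30),key=lambda b:b[0]);print(n,b[0],b[1],b[2]);ps.append((C,b[1]))
print('knob',pf(tri([p[0] for p in ps],[p[1] for p in ps])[0]),'level expects z',ZP+.042)
finish_job();print(f()[2])
```

```text
w5 211 [320.47393365 256.72511848] [313 248  16  18]
w6 967 [321.02171665  90.82833506] [305  73  33  37]
knob [0.21312035 0.00104728 0.06583391] level expects z 0.06620000000000001
the job is handed in; nothing more can be done
the job is handed in; nothing more can be done
```

The tray is on the curing plate between the guides, level and resting against the bumper, with the tube still standing. I handed the job in at about 48 s of the 67 s allowed.

- **Slide:** I pinched the knob across the tray and raised it 14 mm to clear a step I measured at 12.2 mm. The tray started about 4.5° askew, so I turned it straight while it dragged. The heel stayed on the board at first, and I expect the step edge took the weight in mid-crossing. It was not carried clear.
- **Press:** I lowered the nose onto the plate before pushing. The steady push read 14–15 N at the wrist, of which about 6 N was sliding friction. That leaves roughly 8–9 N on the bumper, and I held it for over 2 s. The force rose at about 5 N/mm of travel, which matches the bumper's spring.
- **Release:** I eased the push off before opening the gripper, so the spring would not kick the tray back.

**Last checks:**
- A view from straight above the nose shows its rim touching the bumper face, parallel and with no gap.
- The knob centre measured 65.8 mm high, against 66.2 mm expected for a level tray.
- In the last side view the tin, plaster foot and screwdriver look undisturbed.

**What disagreed:**
- **Position lag:** while pushing, the arm lagged its commanded position by up to about 9 mm along the slide and 2 mm sideways. I used measured forces and positions instead of the commanded ones.
- **Bumper force:** it is inferred from the wrist force, not measured directly. The friction share is uncertain because the gripper was also pressing down 3–5 N, so I put the uncertainty at about 1 N.
- **Yaw check:** one rough top-view reading midway through the slide gave about 2.6° of yaw, while the side view gave about 0°. The later views agreed with the side view.

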